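# Let two long sleeves out of the gravity chute

### The arm

A 7-joint arm with a two-finger parallel gripper is mounted at the origin on the work surface. World frame = base frame: x ahead of the robot, y to its left, z up, the work surface at z = 0. Lengths are in m, angles in rad, forces in N, time in s.
With the tool pointing down it reaches from about 0.4 to 0.85 m from the base axis. Payload 10.4 kg.
Tool frame: the origin (TCP) lies between the finger pads; the fingertips stand ahead of it and the grasp point (between the pads) lies 6 mm ahead of it (finger_overhang is the z of the fingertips in the tool frame, in m); z points along the fingers, y is the direction in which the jaws open and shut (so a half turn about z gives the same grasp; the last joint's range is limited). The gripper opens to 85 mm and grips with 20 to 120 N. Pads are 22 mm wide; open, the fingers measure 114 mm over their backs; the gripper's body (76 mm by 85 mm) begins 54 mm behind the grasp point. The pads swing forward as they close: fully open they stand 13 mm farther back than shut.
Start: joints at [-1.294, 0.332, -0.065, 1.46, 0.022, 1.35, -0.088], TCP at [0.185, 0.597, 0.256] pointing down, gripper open.
Joint ranges: [-2.6, 2.6], [-0.5, 2.12], [-1.47, 1.34], [0.16, 2.42], [-1.27, 4.41], [0.06, 2.06], [-2.6, 2.6]. Speed limits (rad/s): [2.22, 2.22, 2.79, 2.79, 3.14, 3.14, 3.14].

### API

Orientations are given as a unit quaternion [x, y, z, w].
In Python, from workcell import * gives the robot as it stands.
- The arm moves only by the shell command python3 -m creep 'ROWS' [FORCE]. ROWS is JSON, a list of rows, each a list of 7 numbers: the turn, a rotation vector about the tool's x, y, z in rad, then the shift along the tool's x, y, z in mm, then the closure in counts, from 0 (fully open) to 255 (shut). In form: [[wx, wy, wz, dx, dy, dz, claw], ...]. A call has 1 to 8 rows; each row shifts and turns the commanded pose from where the row before left it, along the tool's axes as they then stand; what a row does not reach is not made up. A row lasts 1/10 s, in which the tool goes at most 50 mm and 8.59 degrees, less where a joint would pass 70% of its speed; a pose out of reach is approached as far as the arm can. A call is refused whole if a number of a shift passes 50 or a number of a turn 0.15, either way. A call with a gripper value outside its range is refused whole. The fingers move at their own pace and stop on an object; FORCE is the grip in N (left out, the last holds). Time passes only in rows, so rows that do not move let the fingers close. It gives the time, the measured TCP pose, the force and the opening at its end, in the units of the state.
- get_obs(): the state, without advancing time (a new reading comes with each control period).
- camera(name): name is "scene" or "top" or "wrist"; returns (picture, depth): 420x560x3 uint8, blue, green, red; 420x560 float32, m along the optical axis (not along the pixel's ray), 0 where there is no reading.
- camera_model(name): a dict with "camera_matrix" (3x3 intrinsics, pixels), "k1" (the pictures are not rectified: a ray, as slopes to the right and down, at radius r is drawn at 1 + k1 r^2 times it, then the intrinsics apply), "R" (3x3) and "t" (3): a world point X has camera coordinates R X + t; the wrist camera has in their place "mount" (4x4, takes a point from camera to tool coordinates, whose origin is the TCP and whose axes are the flange's). Camera axes: x right, y down, z forward; pixel columns grow to the right and rows downward; lengths in m; the calibration is good to about 2 mm. A picture is of the moment at which its call begins: read the wrist's pose just before it. camera_model takes no time and is no camera call.
- hand_in(): hands the job in, once; it reports no verdict.
The state is a dict: "clock": time; "joint_pos": joint angles; "joint_velocities": joint speeds; "tau": joint torques, N m; "position": TCP position; "ee_rot": TCP orientation; "ft_force": force on the tool from outside, world axes, zero at the start; "torque": the same for the moment, N m; "grip_width": opening from 0.0 (shut) to 1.0 (fully open).
Only numpy, scipy, OpenCV 4.12 (cv2) and the standard library are available. Lean on these libraries where they do the work, as an engineer would, in place of code of your own. Each camera call takes 0.05 s, during which the arm holds its last target.

### The job

We need two of the long steel sleeves: press the paddle of the long-sleeve chute's rocker lever all the way down so that its gate lifts and one sleeve rolls into the front tray, let the lever come right back up, then press it once more the same way for the second. Do not touch or pick up any sleeve, leave the short-sleeve chute and everything else on the bench alone, and finish with the lever up and exactly two long sleeves lying in the tray.

Things in the scene. Friction and masses are not known exactly. Their poses are not given: they have to be found in the camera images.
- long_chute: gravity chute for 70 mm sleeves, fixed to the bench: green sheet-steel channel 74 mm wide inside, foot plate 110 x 320 mm. Origin on the bench under the rocker; x up the slope (roughly away from the robot), y across, z up. The floor slopes down to -x at 0.28 rad, 60 mm above the bench at x = 0. Four sleeves queue behind the gate, tops 100 to 133 mm above the bench. The wider one; either chute may be left or right
- long_chute_paddle (a point): Long-sleeve chute: middle of the top face of the press paddle, a plate 46 mm along the chute, 48 across, 4 thick with a ribbed top, on the rocker's arm beside the channel, on its +y side. In the chute's frame at rest x = 56, y = 75, z = 139 mm, uphill end tipped up 0.31 rad; fully pressed x = 61, z = 92 mm, uphill end tipped down 0.31 rad. Nothing stands above it
- long_chute_pin (a point): Long-sleeve chute: rocker pin (turning axis, across the chute), 14 mm towards the robot from the chute's origin and 108 mm above the bench; the paddle swings about it at 76 mm radius, the gate hangs on its other (tray) side
- long_chute_rocker (a joint): Long-sleeve chute: rocker lever, rad: 0 = paddle up and gate shut (a spring returns it); 0.62 = paddle down on its stop, gate wide open. Pressing takes 2 to 6 N, to a hard stop. The gate clears a sleeve only in the last 0.15 rad, while a lip behind it holds back the next. A sleeve then rolls to the tray in about 1 s; once the lever is up, the next reaches the gate within 1 s
- long_chute_tray (a point): Long-sleeve chute: centre of the floor of its front tray, the open low 110 mm of the channel (x -139 to -34 mm in the chute's frame), side walls 14 mm, lip 24 mm at the low end. The first released sleeve comes to rest against the lip (centre x = -126 mm), the second behind it (x = -87 mm)
- short_chute: gravity chute for 40 mm sleeves, fixed to the bench: green sheet-steel channel 44 mm wide inside, foot plate 80 x 320 mm. Origin on the bench under the rocker; x up the slope (roughly away from the robot), y across, z up. The floor slopes down to -x at 0.28 rad, 60 mm above the bench at x = 0. Three sleeves queue behind the gate, tops 100 to 122 mm above the bench. The narrower one, not wanted; its rocker and tray are as on the long-sleeve chute
- short_chute_paddle (a point): Short-sleeve chute, not to be pressed: middle of the top face of the press paddle, a plate 46 mm along the chute, 48 across, 4 thick with a ribbed top, on the rocker's arm beside the channel, on its +y side. In the chute's frame at rest x = 56, y = 60, z = 139 mm, uphill end tipped up 0.31 rad; fully pressed x = 61, z = 92 mm, uphill end tipped down 0.31 rad. Nothing stands above it
- short_chute_rocker (a joint): Short-sleeve chute: rocker lever, rad: 0 = paddle up and gate shut (a spring returns it); 0.62 = paddle down on its stop, gate wide open. To be left at 0
- long_sleeve1: lightly oiled steel tube sleeve (bush), 40 mm outside diameter, 70 mm long, lying across its chute and free to roll down it; origin at its centre, y along its axis. First in the queue, resting against the gate.
- long_sleeve2: lightly oiled steel tube sleeve (bush), 40 mm outside diameter, 70 mm long, lying across its chute and free to roll down it; origin at its centre, y along its axis. Second in the queue.
- long_sleeve3: lightly oiled steel tube sleeve (bush), 40 mm outside diameter, 70 mm long, lying across its chute and free to roll down it; origin at its centre, y along its axis. Third in the queue.
- long_sleeve4: lightly oiled steel tube sleeve (bush), 40 mm outside diameter, 70 mm long, lying across its chute and free to roll down it; origin at its centre, y along its axis. Last in the queue, highest up the slope.
- short_sleeve1: lightly oiled steel tube sleeve (bush), 40 mm outside diameter, 40 mm long, lying across its chute and free to roll down it; origin at its centre, y along its axis. In the narrow chute; not wanted.
- short_sleeve2: lightly oiled steel tube sleeve (bush), 40 mm outside diameter, 40 mm long, lying across its chute and free to roll down it; origin at its centre, y along its axis. In the narrow chute; not wanted.
- short_sleeve3: lightly oiled steel tube sleeve (bush), 40 mm outside diameter, 40 mm long, lying across its chute and free to roll down it; origin at its centre, y along its axis. In the narrow chute; not wanted.
- cap_screw: bystander: black socket cap screw standing on its head, head 40 mm across, 82 mm tall, between the chutes; origin under its centre
- bearing_collar: bystander: dark steel ring 52 mm across, 18 mm high, lying between the chutes; origin under its centre
- hex_nut: bystander: large hexagon nut, 46 mm across flats, 29 mm high, between the chutes; origin under its centre
- hex_bolt: bystander: hexagon bolt standing on its head, head 36 mm across flats, 100 mm tall; origin under its centre
- spanner: bystander: steel spanner 220 mm long lying flat to the robot's left; origin at its middle, underside
- oil_bottle: bystander: grey plastic bottle 60 mm across, 130 mm tall, to the robot's right; origin under its centre
- screw_box: bystander: open cardboard box 130 x 100 x 75 mm, to about 120 mm with its flap, full of black cap screws; origin under its centre
There are look-alikes about, which are no part of the job. What is shaped like the long_sleeve2 but red is not meant. Leave any green look-alike of the long_sleeve4 alone.

How it is judged:
On the way, in this order (a step that is already met when the one before it is completed fails the run):
1. the long-sleeve chute's paddle is pressed down, lifting the gate (value of joint long_chute_rocker above 0.45 rad), for 0.1 s.
2. the first long sleeve lies in the front tray and the lever has come back up (value of joint long_chute_rocker below 0.1 rad and x of long_sleeve1 in the frame of long_chute between -0.145 and -0.105 m and z of long_sleeve1 in the frame of long_chute below 0.075 m and y of long_sleeve1 in the frame of long_chute between -0.02 and 0.02 m and linear speed of long_sleeve1 below 0.03 m/s and x of long_sleeve2 in the frame of long_chute above -0.035 m), for 0.1 s.
3. the paddle is pressed down a second time (value of joint long_chute_rocker above 0.45 rad), for 0.1 s.
At the end, for the whole second after the job is handed in: Two long sleeves lie still in the front tray, one against the lip and one behind it (within 20 mm), the other two are queued behind the shut gate (lever within 0.1 rad of up), and the short-sleeve chute has its lever up and its sleeves within 20 mm of their places (value of joint each of long_chute_rocker, short_chute_rocker below 0.1 rad and x of long_sleeve1 in the frame of long_chute between -0.145 and -0.105 m and z of each of long_sleeve1, long_sleeve2 in the frame of long_chute below 0.075 m and y of long_sleeve1 in the frame of long_chute between -0.02 and 0.02 m and linear speed of each of long_sleeve1, long_sleeve2 below 0.03 m/s and x of long_sleeve2 in the frame of long_chute between -0.105 and -0.065 m and y of long_sleeve2 in the frame of long_chute between -0.02 and 0.02 m and x of long_sleeve3 in the frame of long_chute above -0.02 m and x of long_sleeve4 in the frame of long_chute above 0.015 m and distance of each of short_sleeve1, short_sleeve2, short_sleeve3 from where it was at the start of the episode below 0.02 m); the robot touches nothing.
It fails at once if the robot touches, pushes or picks up a sleeve (contact force between any of the fingers, the arm and long_sleeve1 above 0.5 N or contact force between any of the fingers, the arm and long_sleeve2 above 0.5 N or contact force between any of the fingers, the arm and long_sleeve3 above 0.5 N or contact force between any of the fingers, the arm and long_sleeve4 above 0.5 N or contact force between any of the fingers, the arm and short_sleeve1 above 0.5 N or contact force between any of the fingers, the arm and short_sleeve2 above 0.5 N or contact force between any of the fingers, the arm and short_sleeve3 above 0.5 N).
It fails at once if a sleeve is lifted out of its chute (z of any of long_sleeve1, long_sleeve2, long_sleeve3, long_sleeve4 in the frame of long_chute above 0.15 m or z of any of short_sleeve1, short_sleeve2, short_sleeve3 in the frame of short_chute above 0.15 m).
It fails at once if a third long sleeve goes past the gate (x of any of long_sleeve3, long_sleeve4 in the frame of long_chute below -0.035 m).
It fails at once if the short-sleeve chute's lever is pressed or a short sleeve leaves its place (value of joint short_chute_rocker above 0.12 rad or distance of any of short_sleeve1, short_sleeve2, short_sleeve3 from where it was at the start of the episode above 0.02 m).
It fails at once if something else on the bench is shifted or lifted (distance of any of cap_screw, bearing_collar, hex_nut, hex_bolt, spanner, oil_bottle, screw_box from where it was at the start of the episode above 0.02 m).
It also fails if it takes over 48 s, if anything falls off the work surface, if the arm or the gripper's body presses on something with over 40 N, if the wrist force passes 120 N, or if a joint passes its speed limit or range.

## Working session

There is one attempt and no reset: what is moved stays moved. The work goes in short steps, Python scripts to look and compute and a shell command to move; the robot and the scene stay as the last step left them, time stands still between calls to the robot, and variables do not carry over. Pictures are saved under pics/ and viewed, and the job is handed in when it is done.

```bash
mkdir -p pics; ls; python3 - <<'E'
from workcell import *
import cv2, numpy as np
o=get_obs(); print({k:np.round(v,3).tolist() for k,v in o.items()})
for n in ("scene","top"):
    p,d=camera(n); cv2.imwrite(f"pics/{n}0.png",p); np.save(f"pics/{n}0.npy",d)
    m=camera_model(n); print(n,{k:np.round(v,4).tolist() for k,v in m.items()})
print(camera_model("wrist"))
E
```

```text
pics
{'clock': 0.0, 'joint_pos': [-1.294, 0.333, -0.065, 1.461, 0.022, 1.35, -0.089], 'joint_velocities': [0.0, 0.0, 0.0, -0.0, 0.001, 0.0, -0.0], 'tau': [0.0, -62.547, 0.049, -39.16, 0.016, 0.01, 0.0], 'position': [0.184, 0.597, 0.256], 'ee_rot': [0.149, 0.989, -0.001, -0.0], 'ft_force': [-0.185, -0.373, -1.212], 'torque': [0.002, 0.05, -0.026], 'grip_width': 1.001}
scene {'camera_matrix': [[404.418, 0.0, 272.4059], [0.0, 404.418, 203.2231], [0.0, 0.0, 1.0]], 'k1': -0.0863, 'R': [[0.6048, 0.7963, -0.0101], [0.6843, -0.5261, -0.505], [-0.4075, 0.2985, -0.8631]], 't': [-0.3102, -0.3142, 1.5608]}
top {'camera_matrix': [[449.0134, 0.0, 276.6253], [0.0, 449.0134, 200.0392], [0.0, 0.0, 1.0]], 'k1': -0.0582, 'R': [[-0.0053, -1.0, 0.0026], [-0.9844, 0.0048, -0.1759], [0.1759, -0.0035, -0.9844]], 't': [-0.0205, 0.5299, 1.1238]}
{'camera_matrix': array([[306.13389079,   0.        , 276.95715493],
       [  0.        , 306.13389079, 206.42680975],
       [  0.        ,   0.        ,   1.        ]]), 'k1': -0.03018527538269574, 'mount': array([[-2.23148702e-04, -9.63501403e-01, -2.67703188e-01,
         6.72476207e-02],
       [ 9.99999621e-01,  1.01951134e-05, -8.70260923e-04,
        -4.44266316e-05],
       [ 8.41226884e-04, -2.67703281e-01,  9.63501036e-01,
        -1.16676926e-01],
       [ 0.00000000e+00,  0.00000000e+00,  0.00000000e+00,
         1.00000000e+00]])}
```

View pics/scene0.png

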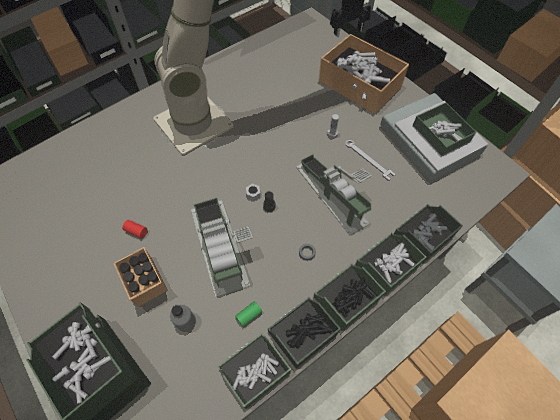

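View pics/top0.png

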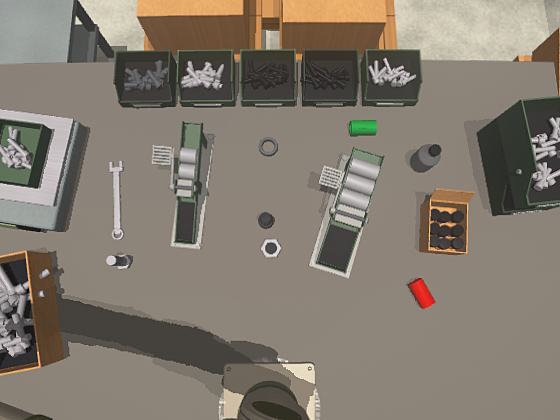

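The top view shows two paddles: (330,177), beside the wide chute with four long sleeves, and (162,155), beside the narrow chute with short sleeves. The scene view shows them at (243,233) and (361,175). There are also a red sleeve look-alike at top (421,293) and a green one at (363,128). By the description, the wide chute's paddle at (330,177) is the one to press. I'll check that in a crop and measure it.

```bash
cat > h.py <<'E'
import numpy as np, cv2
from workcell import *
def ray(n,uv):
    m=camera_model(n);K=m["camera_matrix"]
    x=cv2.undistortPoints(np.float64([[uv]]),K,np.array([m["k1"],0,0,0.]))[0,0]
    R,t=np.array(m["R"]),np.array(m["t"])
    return -R.T@t, R.T@np.array([x[0],x[1],1.])
def onz(n,uv,z):
    c,d=ray(n,uv); return c+d*(z-c[2])/d[2]
def proj(n,X):
    m=camera_model(n);R,t=np.array(m["R"]),np.array(m["t"])
    p=cv2.projectPoints(np.float64(X).reshape(-1,1,3),cv2.Rodrigues(R)[0],t,m["camera_matrix"],np.array([m["k1"],0,0,0.]))[0]
    return p.reshape(-1,2)
E
python3 - <<'E'
import cv2,numpy as np
a=cv2.imread("pics/top0.png")[130:290,295:400]
b=cv2.imread("pics/scene0.png")[185:305,180:270]
cv2.imwrite("pics/crop_top.png",cv2.resize(a,None,fx=3.7,fy=3.7,interpolation=cv2.INTER_CUBIC))
cv2.imwrite("pics/crop_sc.png",cv2.resize(b,None,fx=5,fy=5,interpolation=cv2.INTER_CUBIC))
E
```

```text
(no output)
```

View pics/crop_top.png

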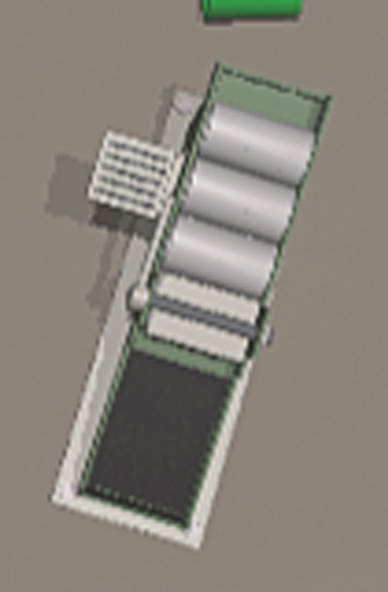

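View pics/crop_sc.png

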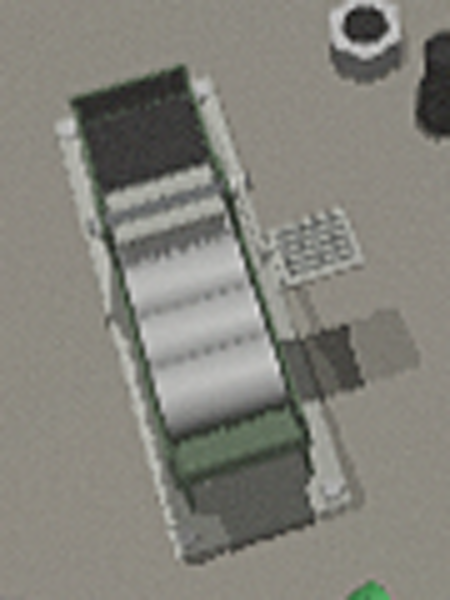

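The crops show the paddle on the wide chute's +y side. In the top crop its centre is about (134,174), which is (331.2,177.0) in the full image. In the scene crop it is about (316,246), which is (243.2,234.2). Four rollers stand behind and under the gate plates, and the tray is empty. Next I'll triangulate the centre and get the yaw.

```bash
python3 - <<'E'
from h import *
T=lambda x,y:(295+x/3.7-.4,130+y/3.7-.4); S=lambda x,y:(180+x/5-.4,185+y/5-.4)
pt,ps=T(134,174),S(316,246)
a=onz("top",pt,.139);b=onz("scene",ps,.139);print("plane",a,b)
c1,d1=ray("top",pt);c2,d2=ray("scene",ps)
k=np.linalg.lstsq(np.c_[d1,-d2],c2-c1,rcond=None)[0];p1,p2=c1+k[0]*d1,c2+k[1]*d2
print("tri",p1,p2)
dd=np.load("pics/top0.npy");u=dd[177,331];c,d=ray("top",(331,177));print("depth pt",c+d*u)
# foot plate corners z~0.00x
L=onz("top",T(54,500),.004);Rr=onz("top",T(200,546),.004);U=onz("top",T(178,90),.004)
print(L,Rr,U,np.linalg.norm(L-Rr)," yaw across",np.arctan2(-(L-Rr)[0],(L-Rr)[1]),"yaw along",np.arctan2((U-L)[1],(U-L)[0]),np.linalg.norm(U-L))
# pin ends, z .108
P=onz("top",T(137,297),.108);Q=onz("top",T(266,337),.108);print("pin",P,Q,np.arctan2(-(P-Q)[0],(P-Q)[1]))
for n,X in {}.items():pass
# depth map paddle region: points with z>.12
m=camera_model("top");pts=[]
for v in range(160,195):
  for uu in range(312,350):
    c,d=ray("top",(uu,v));X=c+d*dd[v,uu]
    if X[2]>.12: pts.append((uu,v,*X))
pts=np.array(pts);pp=pts[pts[:,0]<344-(pts[:,1]-160)*.4+0]
print(len(pp),pp[:,2:].mean(0),pp[:,2:].min(0),pp[:,2:].max(0))
for r in(165,172,177,183,188): print(r,[round(float((lambda cd:cd[0]+cd[1]*dd[r,q])(ray("top",(q,r)))[2]),3) for q in range(316,348,2)])
E
```

```text
plane [ 0.57043686 -0.15460783  0.139     ] [ 0.57383013 -0.15138512  0.139     ]
tri [ 0.57089999 -0.15486228  0.13700779] [ 0.57293232 -0.15093544  0.1369787 ]
depth pt [ 0.56978833 -0.15518442  0.13778743]
[ 0.36351275 -0.10845056  0.004     ] [ 0.33025439 -0.21194503  0.004     ] [ 0.66600776 -0.20654555  0.004     ] 0.1087070531743813  yaw across -0.31093067172329614 yaw along -0.3135862627822221 0.31800292024877724
pin [ 0.49368119 -0.15831806  0.108     ] [ 0.46634789 -0.243485    0.108     ] -0.3105534710915373
319 [ 0.56634504 -0.1465437   0.15797006] [ 0.32388648 -0.17475924  0.12824994] [ 0.59620735 -0.01914894  1.19957293]
165 [0.001, 0.001, -0.005, -0.001, -0.001, 0.0, 0.002, -0.001, -0.004, -0.001, -0.005, -0.002, 0.0, 0.005, 0.002, 0.028]
172 [0.003, -0.002, 0.001, 0.14, 0.14, 0.14, 0.137, 0.139, 0.143, 0.146, 0.141, 0.138, 0.141, 0.144, 0.004, 0.112]
177 [-0.0, -0.004, 0.135, 0.134, 0.137, 0.136, 0.137, 0.14, 0.133, 0.139, 0.136, 0.139, 0.138, 0.137, 0.103, 0.09]
183 [-0.002, 0.129, 0.133, 0.132, 0.131, 0.133, 0.132, 0.131, 0.132, 0.134, 0.131, 0.131, 0.138, 0.095, 0.084, 0.117]
188 [0.001, 0.002, -0.005, -0.0, -0.002, 0.001, -0.003, -0.002, 0.004, 0.13, 0.13, 0.132, 0.133, 0.073, 0.102, 0.102]
```

```bash
python3 - <<'E'
from h import *
from scipy.spatial.transform import Rotation as Ro
import workcell
print([n for n in dir(workcell) if 'hang' in n.lower() or 'finger' in n.lower()], getattr(workcell,'finger_overhang',None))
o=get_obs();R=Ro.from_quat(o["ee_rot"]).as_matrix();print(R.round(3))
x=np.array([np.cos(.312),-np.sin(.312),0]);y=np.array([-x[1],x[0],0])
pad=np.array([.5713,-.1540,.139]); 
print("origin",pad-56e-3*x-75e-3*y)
T=pad+.006*x+.004*y; T[2]=.25
print(T,(R.T@(T-o["position"])*1000).round(1))
for n in("top","scene"):print(n,proj(n,[pad+i*.023*x+j*.024*y for i in(-1,1) for j in(-1,1)]).round(1).tolist())
E
```

```text
['finger_overhang'] 0.025
[[-0.955  0.295 -0.   ]
 [ 0.295  0.955 -0.001]
 [-0.    -0.001 -1.   ]]
origin [ 0.49498139 -0.20818921  0.139     ]
[ 0.57823818 -0.15203489  0.25      ] [-597.3 -599.1    6.4]
top [[337.4, 188.1], [318.4, 182.2], [342.7, 170.4], [323.8, 164.6]]
scene [[231.3, 229.4], [247.1, 224.5], [235.9, 243.1], [251.9, 238.0]]
```

The measured paddle centre is about (0.571, -0.154, 0.138). That height matches the 139 mm given, the foot plate measures 109 x 318 mm, and the yaw is -0.312. Tool x runs roughly down the chute, so no turn is needed. I'll travel at height with the jaws shut.

```bash
python3 -m creep '[[0,0,0,-33,-33,0,255],[0,0,0,-33,-33,0,255],[0,0,0,-33,-33,0,255],[0,0,0,-33,-33,0,255],[0,0,0,-33,-33,0,255],[0,0,0,-33,-33,0,255],[0,0,0,-33,-33,0,255],[0,0,0,-33,-33,0,255]]' 20
python3 -m creep '[[0,0,0,-33,-33,0,255],[0,0,0,-33,-33,0,255],[0,0,0,-33,-33,0,255],[0,0,0,-33,-33,0,255],[0,0,0,-33,-33,0,255],[0,0,0,-33,-33,0,255],[0,0,0,-33,-33,0,255],[0,0,0,-30,-30,0,255]]'
```

```text
clock: 0.9
position: [0.3592, 0.265, 0.2561]
ee_rot: [0.149, 0.989, 0.0, -0.0]
ft_force: [0.3, 1.5, -0.7]
grip_width: -0.004
clock: 1.7
position: [0.5316, -0.0617, 0.2563]
ee_rot: [0.149, 0.989, -0.0, 0.0]
ft_force: [0.3, 1.5, 0.8]
grip_width: 0.001
```

```bash
python3 -m creep '[[0,0,0,-30,-30,0,255],[0,0,0,-25,-26,0,255],[0,0,0,-17,-18,0,255],[0,0,0,0,0,0,255],[0,0,0,0,0,0,255],[0,0,0,0,0,0,255]]'
python3 - <<'E'
from h import *
o=get_obs();print({k:np.round(o[k],4).tolist() for k in("position","joint_pos","ft_force")})
for n in("top","scene","wrist"):
    p,d=camera(n);cv2.imwrite(f"pics/{n}1.png",p)
a=cv2.imread("pics/top1.png")[110:290,260:440];b=cv2.imread("pics/scene1.png")[150:310,150:310]
cv2.imwrite("pics/c1.png",np.hstack([cv2.resize(a,(400,400)),cv2.resize(b,(400,400))]))
E
```

```text
clock: 2.3
position: [0.5779, -0.1502, 0.256]
ee_rot: [0.149, 0.989, 0.0, -0.0]
ft_force: [-0.0, -0.7, -0.1]
grip_width: 0.0
{'position': [0.5779, -0.1502, 0.256], 'joint_pos': [-0.3706, 0.3096, 0.6832, 1.5709, -0.1999, 1.3329, 1.609], 'ft_force': [-0.0431, -0.6624, -0.1486]}
```

View pics/c1.png

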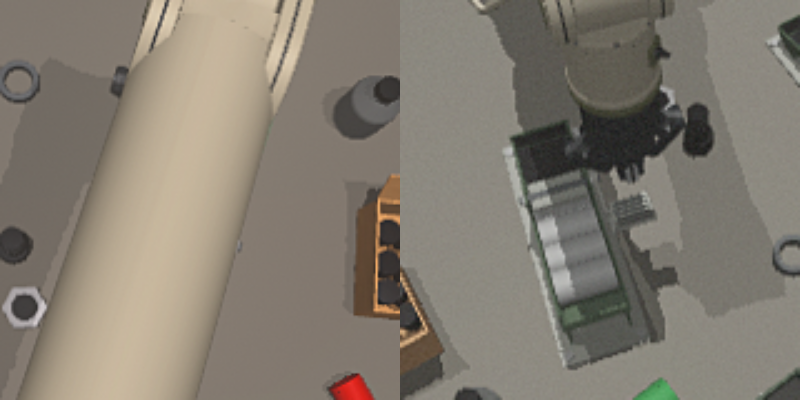

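View pics/wrist1.png

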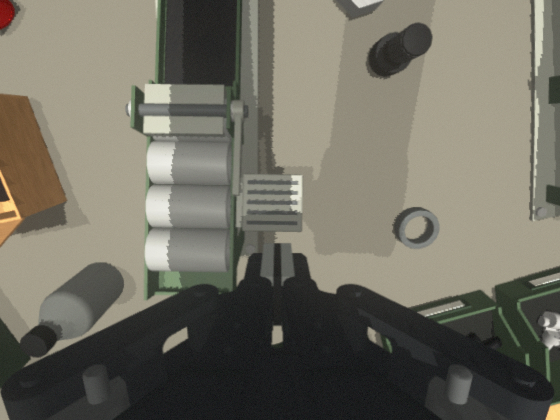

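The top view is blocked by the arm. The scene view shows the fingers above the paddle (about (632,205) in the composite). In the wrist view the paddle runs from 241 to 302 across and 174 to 232 down, with its centre near (272,203). I'll cross-check its position from this view.

```bash
python3 - <<'E'
from h import *
from scipy.spatial.transform import Rotation as Ro
o=get_obs();R=Ro.from_quat(o["ee_rot"]).as_matrix();m=camera_model("wrist");M=m["mount"]
def w(uv,z):
    x=cv2.undistortPoints(np.float64([[uv]]),m["camera_matrix"],np.array([m["k1"],0,0,0.]))[0,0]
    c=R@M[:3,3]+o["position"];d=R@M[:3,:3]@np.array([*x,1]);return c+d*(z-c[2])/d[2]
X=np.mean([w((241,174.),.132),w((302,174.),.132),w((243,231.),.146),w((303,231.),.146)],0)
print(X, "offset in tool, mm",(R.T@(X-o["position"])*1000).round(1))
E
```

```text
[ 0.57158943 -0.15238738  0.139     ] offset in tool, mm [  5.5  -4.  117.4]
```

The wrist view agrees within 2 mm. I'm descending to just above the paddle.

```bash
python3 -m creep '[[0,0,0,0,0,30,255],[0,0,0,0,0,30,255],[0,0,0,0,0,20,255],[0,0,0,0,0,0,255],[0,0,0,0,0,0,255]]'
python3 -m creep '[[0,0,0,0,0,10,255],[0,0,0,0,0,8,255],[0,0,0,0,0,8,255],[0,0,0,0,0,0,255]]'
```

```text
clock: 2.95
position: [0.5782, -0.1511, 0.177]
ee_rot: [0.149, 0.989, 0.0, 0.0]
ft_force: [0.7, -0.3, 1.0]
grip_width: 0.001
clock: 3.35
position: [0.5777, -0.1513, 0.1493]
ee_rot: [0.149, 0.989, 0.0, -0.001]
ft_force: [0.4, 0.2, 1.2]
grip_width: -0.002
```

```bash
python3 -m creep '[[0,0,0,0,0,10,255],[0,0,0,0,0,8,255],[0,0,0,0,0,0,255]]'
python3 - <<'E'
from h import *
print(get_obs()["ft_force"])
p,d=camera("scene");q,d=camera("wrist")
cv2.imwrite("pics/c2.png",np.hstack([cv2.resize(p[160:300,170:310],(400,400)),cv2.resize(q[80:300,130:350],(400,400))]))
E
```

```text
clock: 3.65
position: [0.5779, -0.1514, 0.1313]
ee_rot: [0.149, 0.989, -0.0, -0.0]
ft_force: [2.5, 0.2, 1.6]
grip_width: -0.003
[2.54162903 0.22954748 1.5715868 ]
```

View pics/c2.png

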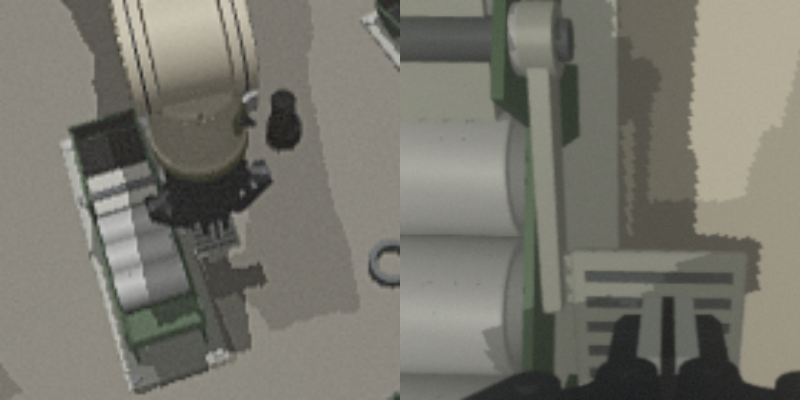

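The fingertips rest on the ribbed paddle (right half, around (668,330)), clear of the channel wall and sleeves. I'll keep pressing down to the stop.

```bash
python3 -m creep '[[0,0,0,0,0,8,255],[0,0,0,0,0,0,255]]'; python3 -m creep '[[0,0,0,0,0,3,255],[0,0,0,0,0,0,255]]'
```

```text
clock: 3.95
position: [0.5777, -0.1514, 0.1237]
ee_rot: [0.149, 0.989, 0.0, -0.0]
ft_force: [0.2, 0.1, 4.0]
grip_width: 0.004
clock: 4.15
position: [0.5778, -0.1515, 0.1213]
ee_rot: [0.149, 0.989, 0.0, -0.0]
ft_force: [-1.7, 0.2, 5.2]
grip_width: 0.001
```

```bash
python3 -m creep '[[0,0,0,0,0,2,255],[0,0,0,0,0,0,255]]'; python3 - <<'E'
from h import *
print(get_obs()["ft_force"])
p,d=camera("scene");q,d=camera("wrist")
cv2.imwrite("pics/c3.png",np.hstack([cv2.resize(p[160:300,170:310],(400,400)),cv2.resize(q[0:300,50:350],(400,400))]))
E
```

```text
clock: 4.35
position: [0.5779, -0.1515, 0.1196]
ee_rot: [0.149, 0.989, 0.0, -0.0]
ft_force: [-2.1, 0.5, 5.3]
grip_width: 0.002
[-2.05807837  0.53189665  5.2562175 ]
```

View pics/c3.png

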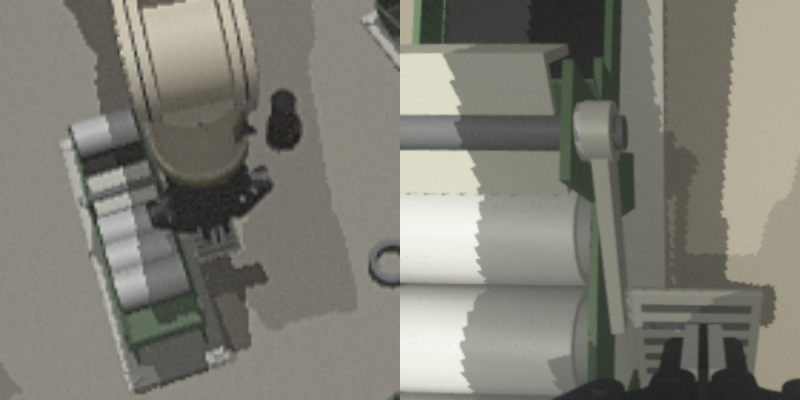

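The first sleeve is in the tray against the lip (left half, about (105,130)). The stop hasn't registered on the force yet, so I'll finish the stroke and then release.

```bash
python3 -m creep '[[0,0,0,0,0,2,255],[0,0,0,0,0,0,255]]'; python3 -m creep '[[0,0,0,0,0,1,255],[0,0,0,0,0,0,255]]'
```

```text
clock: 4.65
position: [0.5783, -0.1516, 0.1189]
ee_rot: [0.149, 0.989, 0.0, 0.0]
ft_force: [-4.3, 1.0, 15.1]
grip_width: 0.002
clock: 4.85
position: [0.5784, -0.1517, 0.1185]
ee_rot: [0.149, 0.989, 0.001, 0.001]
ft_force: [-7.7, 3.3, 21.8]
grip_width: -0.001
```

The force rises sharply at TCP z ≈ 0.119, so that is the hard stop (predicted 0.120). I'll raise the tool smoothly, let the lever come up and wait.

```bash
python3 -m creep '[[0,0,0,0,0,-8,255],[0,0,0,0,0,-10,255],[0,0,0,0,0,-12,255],[0,0,0,0,0,-14,255],[0,0,0,0,0,-18,255],[0,0,0,0,0,-20,255],[0,0,0,0,0,-5,255],[0,0,0,0,0,0,255]]'; python3 -m creep '[[0,0,0,0,0,0,255],[0,0,0,0,0,0,255],[0,0,0,0,0,0,255],[0,0,0,0,0,0,255],[0,0,0,0,0,0,255],[0,0,0,0,0,0,255],[0,0,0,0,0,0,255],[0,0,0,0,0,0,255]]'
python3 -m creep '[[0,0,0,0,0,0,255],[0,0,0,0,0,0,255],[0,0,0,0,0,0,255],[0,0,0,0,0,0,255],[0,0,0,0,0,0,255],[0,0,0,0,0,0,255],[0,0,0,0,0,0,255],[0,0,0,0,0,0,255]]'
python3 - <<'E'
from h import *
p,d=camera("scene");q,d=camera("wrist")
cv2.imwrite("pics/c4.png",np.hstack([cv2.resize(p[160:300,170:310],(400,400)),cv2.resize(q[0:300,50:350],(400,400))]))
E
```

```text
clock: 5.65
position: [0.5782, -0.1514, 0.2039]
ee_rot: [0.149, 0.989, 0.0, 0.0]
ft_force: [0.5, -0.5, -1.1]
grip_width: 0.002
clock: 6.45
position: [0.5781, -0.1514, 0.2033]
ee_rot: [0.149, 0.989, 0.0, 0.0]
ft_force: [-0.4, 0.1, -0.8]
grip_width: -0.002
clock: 7.25
position: [0.578, -0.1514, 0.2033]
ee_rot: [0.149, 0.989, 0.0, -0.0]
ft_force: [0.3, 0.3, -0.3]
grip_width: -0.006
```

View pics/c4.png

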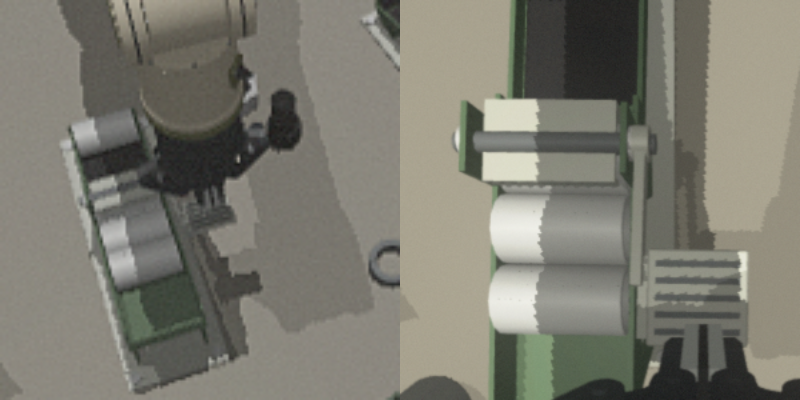

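One sleeve lies against the lip (left half, about (105,130)). The lever is back up, and the queue has moved down one place behind the shut gate. Now the second press.

```bash
python3 -m creep '[[0,0,0,0,0,15,255],[0,0,0,0,0,15,255],[0,0,0,0,0,12,255],[0,0,0,0,0,10,255],[0,0,0,0,0,10,255],[0,0,0,0,0,10,255],[0,0,0,0,0,8,255],[0,0,0,0,0,4,255]]'; python3 -m creep '[[0,0,0,0,0,1,255],[0,0,0,0,0,0,255],[0,0,0,0,0,0,255],[0,0,0,0,0,0,255]]'
python3 - <<'E'
from h import *
p,d=camera("scene");q,d=camera("wrist");print(get_obs()["ft_force"])
cv2.imwrite("pics/c5.png",np.hstack([cv2.resize(p[160:300,170:310],(400,400)),cv2.resize(q[0:300,50:350],(400,400))]))
E
```

```text
clock: 8.15
position: [0.5778, -0.1514, 0.1187]
ee_rot: [0.149, 0.989, 0.0, -0.0]
ft_force: [-5.0, 1.0, 21.7]
grip_width: 0.002
clock: 8.55
position: [0.5779, -0.1515, 0.1191]
ee_rot: [0.149, 0.989, 0.0, -0.0]
ft_force: [-4.6, 1.0, 14.1]
grip_width: 0.001
[-3.75080864  1.21897609 14.65577086]
```

View pics/c5.png

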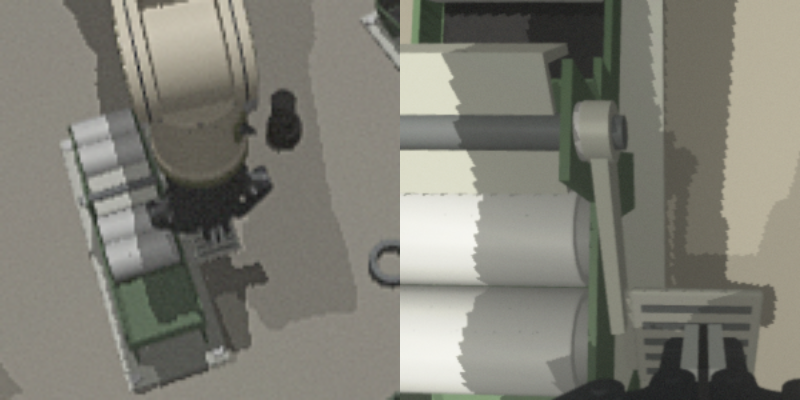

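Two sleeves are in the tray now (left half, about (105,130) and (110,152)), and the lever is at its stop. I'll release it, back off upwards, then move away towards the bench centre at height.

```bash
python3 -m creep '[[0,0,0,0,0,0,255],[0,0,0,0,0,-8,255],[0,0,0,0,0,-10,255],[0,0,0,0,0,-12,255],[0,0,0,0,0,-14,255],[0,0,0,0,0,-30,255],[0,0,0,0,0,-40,255],[0,0,0,0,0,-30,255]]'; python3 -m creep '[[0,0,0,0,20,-20,255],[0,0,0,0,40,0,255],[0,0,0,0,45,0,255],[0,0,0,0,45,0,255],[0,0,0,0,30,0,255],[0,0,0,0,15,0,255],[0,0,0,0,0,0,255],[0,0,0,0,0,0,255]]'
python3 -m creep '[[0,0,0,0,0,0,255],[0,0,0,0,0,0,255],[0,0,0,0,0,0,255],[0,0,0,0,0,0,255],[0,0,0,0,0,0,255],[0,0,0,0,0,0,255],[0,0,0,0,0,0,255],[0,0,0,0,0,0,255]]'
python3 - <<'E'
from h import *
p,d=camera("scene");q,d=camera("top")
cv2.imwrite("pics/c6.png",np.hstack([cv2.resize(p[160:300,170:310],(400,400)),cv2.resize(q[110:290,260:440],(400,400))]))
cv2.imwrite("pics/scene6.png",p)
E
```

```text
clock: 9.45
position: [0.5778, -0.1517, 0.265]
ee_rot: [0.15, 0.989, 0.0, 0.0]
ft_force: [0.6, 0.1, 0.8]
grip_width: 0.001
clock: 10.25
position: [0.6353, 0.0326, 0.2825]
ee_rot: [0.15, 0.989, -0.001, -0.0]
ft_force: [0.0, 0.1, 0.3]
grip_width: -0.002
clock: 11.05
position: [0.6356, 0.0349, 0.2823]
ee_rot: [0.149, 0.989, 0.0, -0.0]
ft_force: [0.1, 0.7, -0.3]
grip_width: -0.0
```

View pics/c6.png

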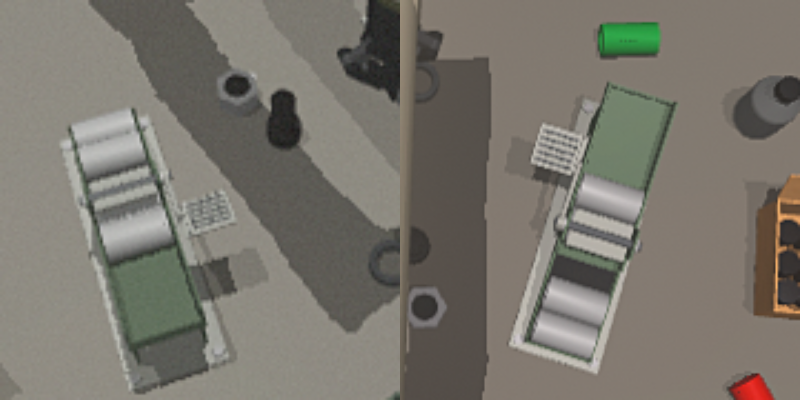

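View pics/scene6.png

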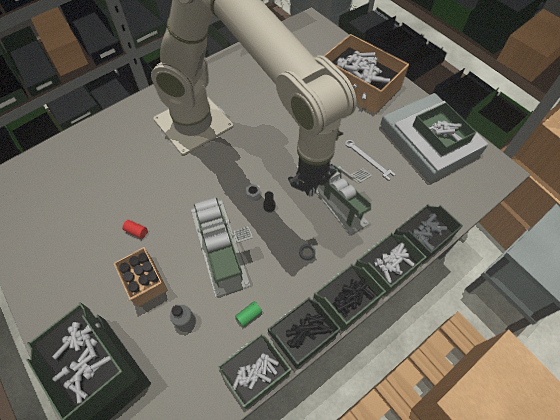

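Both sleeves lie in the tray (top crop, about (565,330) and (576,298)). The paddle is up at the same place as at the start, the remaining sleeves are behind the shut gate, and the other items look unmoved. I'm handing in.

```bash
python3 - <<'E'
from workcell import *
o=get_obs();print(o["clock"],o["ft_force"]);print(hand_in())
E
```

```text
11.15 [-0.41839523 -1.15301398 -0.54706696]
the job is handed in; nothing more can be done
None
```

I pressed the long-sleeve chute's paddle down to its hard stop twice with the shut fingertips, letting the lever come fully up in between, and handed in at 11.15 s. `hand_in()` gave no verdict, so I don't know the official result.

- **Presses:** both times the force rose sharply at TCP z ≈ 0.119 m (I expected 0.120 m) and reached about 22 N.
- **Last pictures:** exactly two long sleeves lie in the tray, one against the lip and one behind it. The lever is up, and the remaining sleeves sit behind the shut gate; the fourth shows only partly, beneath the rocker.
- **Rest of the bench:** the short-sleeve chute and the other items looked unmoved. The gripper was well clear of everything, with about 1 N on the force reading, which is noise level.
- **Not measured:** I judged the final sleeve positions and the lever by eye rather than measuring them. The arm partly hid the short-sleeve chute in the last scene view.
- **Measurements that differed:** the three camera views of the paddle disagreed by 2–4 mm, which was small enough to press safely.

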